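# Nudge the window into the cell plate and swing its clip over

## Task

Without picking anything up, gently nudge the loose round window across the cell plate with the fingertips until it drops into the round recess and lies flat in it. Then push the clip's upright post to swing the clip fully round over the window. Leave the things around the plate where they are.

Things in the scene. Friction and masses are not known exactly. Their poses are not given: they have to be found in the camera images.
- window_center (a point): centre of the window, a loose dark grey disc 40 mm in diameter and 10 mm thick, 25 to 50 g, that starts flat on the top of the cell plate beside the recess, on the side nearer the robot (centre then 23 mm above the bench). Its z axis is the disc's axis. It can hang tilted with its rear edge on the rim of the recess until it is nudged some millimetres further. Only push it at its edge; never lift it or push it off the plate.
- cell_plate: fixed bare aluminium plate, 170 x 170 mm, 18 mm thick, with a round recess; origin at the centre of its underside on the bench, z up, x from the robot's side to the far side, y to the left (it may be turned up to 0.4 rad). The recess lies 25 mm from its centre along +x.
- recess (a point): centre of the mouth of the recess, level with the top of the plate; axes as the plate's. The recess is 44 mm in diameter and 10 mm deep with a flat floor, so the window in it is flush with the plate's top (its centre then 5 mm below this point).
- clip_pivot (a point): axis of the clip's hinge, 50 mm from the recess centre along the plate's +y, at the level of the plate's top. The clip is a flat steel arm 13 mm wide, 5 mm thick, 3 mm above the plate's top, that turns about the vertical; it reaches 62 mm from the pivot and has a 20 mm heel behind it.
- clip_post (a point): the black upright post on the clip's arm, 55 mm from the pivot: 10 to 12 mm in diameter, from 26 to 50 mm above the bench; this point is 38 mm above the bench, half-way up the post. Push the post sideways to turn the clip.
- clip (a joint): clip angle in rad: 0 = closed against its stop, the arm then points from the pivot along the plate's -y across the window's centre; it grows as the clip opens, counter-clockwise seen from above; at 1.57 the arm points along the plate's +x, away from the robot. It starts open between 1.3 and 1.9, moves lightly (about 0.02 N m of friction, half a newton at the post) and stays where it is left. With the clip closed the window can no longer enter.
- kbr_jar: bystander: white screw-top jar, 62 mm wide, 83 mm tall, standing on the bench behind the plate; origin at the centre of its foot
- die_plunger: bystander: small steel plunger, 24 mm wide, 67 mm tall, standing on the bench right of the plate; origin at the centre of its foot
- tweezers: bystander: steel tweezers, 12 x 122 x 8 mm, lying on the bench right of the plate; origin at the centre of the underside, long axis y
- sample_card: bystander: light grey card frame, 66 x 48 x 9 mm, lying on the bench left of the plate; origin at the centre of its underside, long axis x

How it is judged (in metres and radians):
On the way, in this order (a step that is already met when the one before it is completed fails the run):
1. the window lies flat in the recess (horizontal distance between window_center and recess below 0.004 m and z of window_center in the frame of recess below -0.0035 m and angle between window_center's own z axis and vertical below 0.06 rad), for 0.2 s.
2. the clip is swung fully over the window (value of joint clip below 0.15 rad), for 0.2 s.
At the end, for the whole second after the job is handed in: The window lies flat (within 0.06 rad) and at rest in the recess, its centre within 4 mm of the recess axis and at least 3.5 mm below the plate's top, and the clip is closed over it to within 0.15 rad of its stop (all of step 1 and linear speed of window below 0.01 m/s and value of joint clip below 0.15 rad); the robot touches nothing.
It fails at once if the window is lifted more than 6 mm off the plate (z of window_center in the frame of recess above 0.011 m).
It fails at once if the window falls off the plate (z of window_center in the frame of recess below -0.0095 m).
It fails at once if the window is pushed with more than 25 N (contact force between the fingers and window above 25 N).
It fails at once if a thing beside the plate is moved more than 20 mm (distance of any of kbr_jar, die_plunger, tweezers, sample_card from where it was at the start of the episode above 0.02 m).
It also fails if it takes over 50 s, if anything falls off the work surface, if the arm or the gripper's body presses on something with over 40 N, if the wrist force passes 120 N, or if a joint passes its speed limit or range.

## Robot

A 6-joint arm with a two-finger parallel gripper is mounted at the origin on a cart in front of the work surface, level with it; the furniture and walls round the work are solid. World frame = base frame: x ahead of the robot, y to its left, z up, the work surface at z = 0. Lengths are in mm, angles in rad, forces in N, time in s.
With the tool pointing down it reaches from about 275 to 750 mm from the base axis. Payload 10.2 kg.
Tool frame: the origin (TCP) lies at the very end of the fingers, on their centre line; the grasp point (between the pads) lies 19 mm behind it; x points along the fingers, y is the direction in which the jaws open and shut, and the axes are right-handed (so a half turn about x gives the same grasp; the last joint's range is limited). The gripper opens to 85 mm and grips with 20 to 120 N. Pads are 22 mm wide; open, the fingers measure 114 mm over their backs; the gripper's body (76 mm by 85 mm) begins 54 mm behind the grasp point. The pads swing forward as they close: fully open they stand 13 mm farther back than shut.
Start: joints at [-1.457, 0.313, 1.498, -0, 1.331, -0.223], TCP at [173.483, -495.514, 197.294] pointing down, gripper open.
Joint ranges: [-2.94, 2.94], [-0.97, 2.17], [0.19, 2.56], [-1.23, 4.37], [0.02, 3.11], [-2.88, 2.88]. Speed limits (rad/s): [2.39, 2.39, 3.01, 3.14, 3.14, 3.14].

## Interface

Orientations are given as a unit quaternion [w, x, y, z].
In Python, from rig import ctrl, viewer, finish_job gives the robot as it stands.
- The arm moves only by the tool carry_out, never from a script. Its argument "targets" is a list of rows, each an object of numbers: "x", "y", "z": the shift along the world's x, y, z in m; "ax", "ay", "az": the turn, a rotation vector about the world's x, y, z in rad; "hand": the opening, from -1 (shut) to 1 (fully open). A call has 1 to 5 rows; each row is the pose to reach, as a shift and turn from the pose commanded when the call began; what a row does not reach only later rows make up. A row lasts 1/8 s, in which the tool goes at most 62.5 mm and 10.7 degrees, less where a joint would pass 70% of its speed; a pose out of reach is approached as far as the arm can. A call with a gripper value outside its range is refused whole. The fingers move at their own pace and stop on an object; "grip_force" is the grip in N (left out, the last holds). Time passes only in rows, so rows that repeat a pose let the fingers close. It gives the time, the measured TCP pose, the force and the opening at its end, in the units of the state.
- ctrl.sense(): the state, without advancing time (a new reading comes with each control period).
- viewer.capture(name): name is "side" or "top" or "wrist"; returns the picture (480x640x3 uint8, blue, green, red); there is no depth.
- viewer.camera_info(name): a dict with "fx", "fy", "cx", "cy" (pixels), "R" (3x3) and "t" (3): a world point X has camera coordinates R X + t. Camera axes: x right, y down, z forward; pixel columns grow to the right and rows downward; lengths in mm; the calibration is good to about 2 mm. A picture is of the moment at which its call begins: read the wrist's pose just before it. camera_info takes no time and is no camera call; for the wrist camera it gives the pose at the moment of the call.
- finish_job(): hands the job in, once; it reports no verdict.
The state is a dict: "time_s": time; "joints": joint angles; "dq": joint speeds; "tau": joint torques, N m; "eef_pos": TCP position; "ee_rot": TCP orientation; "force": force on the tool from outside, world axes, zero at the start; "wrist_torque": the same for the moment, N m; "grip_width": opening from 0.0 (shut) to 1.0 (fully open).
Only numpy, scipy, OpenCV 4.12 (cv2) and the standard library are available. Lean on these libraries where they do the work, as an engineer would, in place of code of your own. Each camera call takes 0.05 s, during which the arm holds its last target. There are 200 camera calls.

## Working session

There is one attempt and no reset: what is moved stays moved. The work goes in short steps, Python scripts to look and compute and a tool call to move; the robot and the scene stay as the last step left them, time stands still between calls to the robot, and variables do not carry over. Pictures are saved under pics/ and viewed, about 8 in all and at most 12, crops included, and the job is handed in when it is done.

Besides the shell and the picture viewer there is one more tool, called as name(argument=value, ...), one argument or row to a line, values as JSON. carry_out: Moves the arm, as the interface text tells. Its arguments: {"type":"object","properties":{"targets":{"type":"array"},"grip_force":{"type":"number"}},"required":["targets"]}

```bash
mkdir -p pics; ls
python3 - <<'E'
from rig import ctrl, viewer
import cv2,numpy as np
s=ctrl.sense(); print(s)
for n in("top","side"):
    i=viewer.camera_info(n); print(n,i); cv2.imwrite(f"pics/{n}0.png",viewer.capture(n))
E
```

```text
pics
{'time_s': 0.0, 'joints': array([-1.45741291e+00,  3.13477645e-01,  1.49842211e+00, -3.91866168e-06,
        1.33100793e+00, -2.23395515e-01]), 'dq': array([ 1.00352707e-03, -1.48408328e-03, -1.32605612e-04,  1.52214341e-03,
       -1.46819105e-03, -3.31137445e-05]), 'tau': array([ 1.15011466e-03, -4.12270117e+01, -2.59739023e+01, -1.26721047e-04,
        4.15276852e-03, -1.14782492e-05]), 'eef_pos': array([ 173.4408567 , -495.20925938,  196.72659818]), 'ee_rot': array([ 0.11804343,  0.69712945,  0.11897203, -0.69708101]), 'force': array([-0.15064683, -0.00864962, -0.54734657]), 'wrist_torque': array([-0.00015693, -0.00531912, -0.02588534]), 'grip_width': 1.0029210743412458}
top {'fx': 561.4006849195342, 'fy': 561.4006849195342, 'cx': 324.5041227346292, 'cy': 236.83261715054155, 'R': array([[-0.02371367, -0.99959988, -0.01541887],
       [-0.98930453,  0.02568425, -0.14358575],
       [ 0.14392432,  0.01184901, -0.98951776]]), 't': array([ 81.28986704, 571.58853484, 935.92797828])}
side {'fx': 485.6878844271098, 'fy': 485.6878844271098, 'cx': 315.4807596744503, 'cy': 231.65235567108132, 'R': array([[ 0.99023787, -0.13920946,  0.00704936],
       [-0.0780977 , -0.59600107, -0.79917675],
       [ 0.1154544 ,  0.79082454, -0.60105476]]), 't': array([-553.00841494,  104.20957137,  761.96034732])}
```

View pics/top0.png

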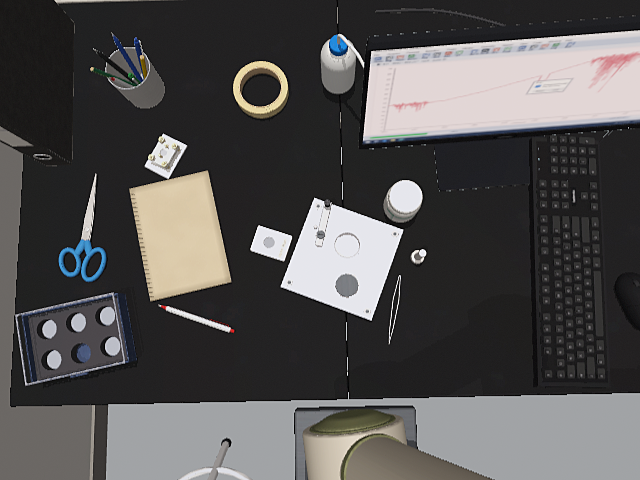

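View pics/side0.png

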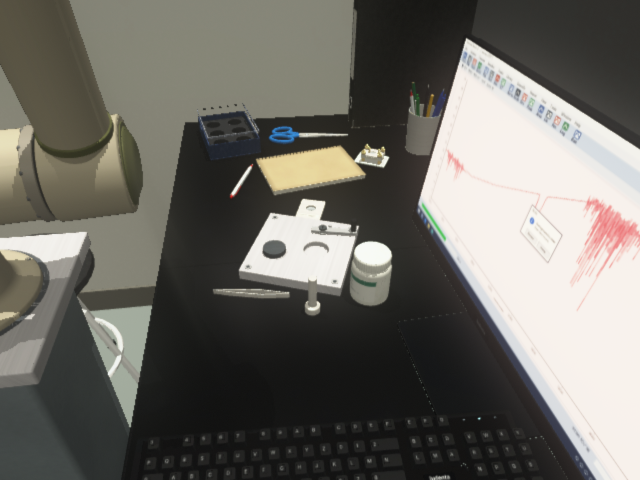

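Top view: the plate has corners near (317,198), (403,233), (372,320) and (282,288). The window is at (346,286), the recess at (347,245), the clip pivot near (321,238) and the post near (327,204). Side view: the window is at (274,249) and the recess at (316,250). Next I measure these.

```bash
cat > h.py <<'E'
import numpy as np,cv2
from rig import ctrl,viewer
def ray(i,p,z):
    R,t=np.array(i["R"]),np.array(i["t"]); o=-R.T@t
    d=np.array([(p[0]-i["cx"])/i["fx"],(p[1]-i["cy"])/i["fy"],1])@R
    return o+d*(z-o[2])/d[2]
def proj(i,X):
    c=np.array(i["R"])@X+i["t"]; return np.array([i["fx"]*c[0]/c[2]+i["cx"],i["fy"]*c[1]/c[2]+i["cy"]])
def plane_img(i,img,x0,y0,w,h,z,s):
    "rectified picture of plane z: s px/mm, up=+x, left=+y; (x0,y0)=top-left corner world"
    q=np.float32([proj(i,np.array([x,y,z])) for x,y in((x0,y0),(x0,y0-w),(x0-h,y0-w),(x0-h,y0))])
    H=cv2.getPerspectiveTransform(q,np.float32([[0,0],[w*s,0],[w*s,h*s],[0,h*s]]))
    return cv2.warpPerspective(img,H,(int(w*s),int(h*s)))
E
python3 - <<'E'
from h import *
i=viewer.camera_info("top"); img=cv2.imread("pics/top0.png"); g=cv2.cvtColor(img,cv2.COLOR_BGR2GRAY)
def big(m,seed):
    n,l,st,c=cv2.connectedComponentsWithStats(m.astype(np.uint8)); return (l==l[seed[1],seed[0]]).astype(np.uint8)
m=big(g>150,(330,265))
c=max(cv2.findContours(m,0,2)[0],key=cv2.contourArea)
W=np.float32([ray(i,p[0],18)[:2] for p in c]); r=cv2.minAreaRect(W); print("plate",r,cv2.boxPoints(r))
w=big(g<140,(346,286)); ys,xs=np.nonzero(w); print("win px",xs.mean(),ys.mean(),w.sum(), ray(i,(xs.mean(),ys.mean()),28))
cw=cv2.findContours(w,0,2)[0][0]; print(cv2.minEnclosingCircle(np.float32([ray(i,p[0],28)[:2] for p in cw])))
print("recess",ray(i,(347,245),18),"post",ray(i,(326.5,203.5),50),"pivot",ray(i,(321,238),26))
cv2.imwrite("pics/rect.png",plane_img(i,img,620,130,250,250,18,2.4))
s=viewer.camera_info("side"); simg=cv2.imread("pics/side0.png")
print("side win",ray(s,(274,247),28),"recess",ray(s,(316,249),18))
for nm,p in(("jar",(403,210)),("plung",(416,262)),("tw",(393,310)),("card",(271,244))): print(nm,ray(i,p,0))
E
```

```text
plate ((539.5863647460938, 36.98285675048828), (170.4841766357422, 173.82632446289062), 68.30508422851562) [[427.3187   -10.092445]
 [588.8321   -74.34983 ]
 [651.854     84.05816 ]
 [490.34064  148.31555 ]]
win px 346.470737913486 285.2290076335878 393 [489.19979551  30.96341764  28.        ]
((489.2709655761719, 31.267505645751953), 19.746688842773438)
recess [561.18016293  27.67634752  18.        ] post [630.81782598  62.10788314  50.        ] pivot [573.81443287  73.51330303  26.        ]
side win [491.21646591  29.19789781  28.        ] recess [562.99797665  26.75997156  18.        ]
jar [625.2928359  -76.88755783   0.        ]
plung [529.4614094  -96.07334988   0.        ]
tw [444.78691559 -51.20614388   0.        ]
card [568.89313192 165.05340004   0.        ]
```

View pics/rect.png

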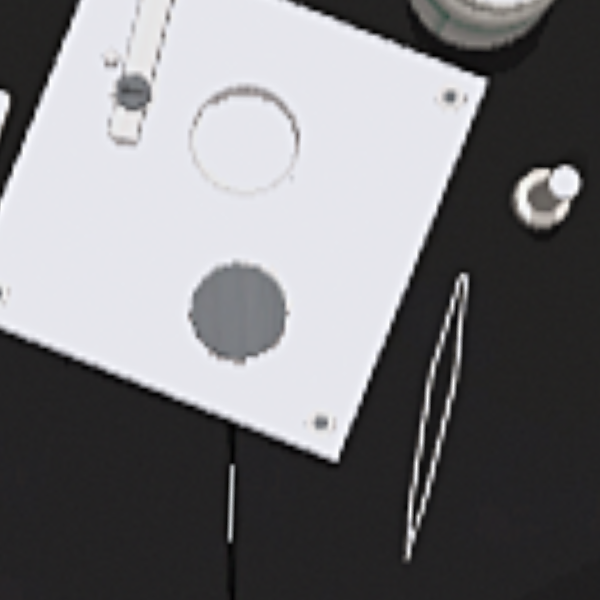

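Recess ≈ (562,28), pivot ≈ (581,74.5), post ≈ (633,61) with the clip at about 1.7 rad, window ≈ (489.5,30.5). Plate yaw is about -0.38, and the distances agree with the sizes given. I'll push along about -2° using two partly opened fingers.

carry_out(
  targets=[
    {"x": 0.1,"y": 0.06,"z": 0,"az": -0.09,"hand": -0.4},
    {"x": 0.13,"y": 0.12,"z": 0,"az": -0.18,"hand": -0.4},
    {"x": 0.16,"y": 0.18,"z": 0,"az": -0.27,"hand": -0.4},
    {"x": 0.18,"y": 0.24,"z": 0,"az": -0.37,"hand": -0.4},
    {"x": 0.2,"y": 0.3,"z": 0,"az": -0.37,"hand": -0.4},
  ],
)

```text
invalid input at $.targets[0]: expected keys x, y, z, ax, ay, az, hand
```

carry_out(
  targets=[
    {"x": 0.05,"y": 0.04,"z": 0,"ax": 0,"ay": 0,"az": -0.09,"hand": -0.4},
    {"x": 0.1,"y": 0.08,"z": 0,"ax": 0,"ay": 0,"az": -0.18,"hand": -0.4},
    {"x": 0.14,"y": 0.13,"z": 0,"ax": 0,"ay": 0,"az": -0.27,"hand": -0.4},
    {"x": 0.17,"y": 0.18,"z": 0,"ax": 0,"ay": 0,"az": -0.37,"hand": -0.4},
    {"x": 0.2,"y": 0.23,"z": 0,"ax": 0,"ay": 0,"az": -0.37,"hand": -0.4},
  ],
)

```text
time_s: 0.72
eef_pos: [374.2, -263.5, 197.1]
ee_rot: [0.012, -0.707, 0.012, 0.707]
force: [1.1, -0.2, -0.0]
grip_width: 0.3
```

carry_out(
  targets=[
    {"x": 0.016,"y": 0.06,"z": 0,"ax": 0,"ay": 0,"az": 0,"hand": -0.4},
    {"x": 0.032,"y": 0.12,"z": 0,"ax": 0,"ay": 0,"az": 0,"hand": -0.4},
    {"x": 0.048,"y": 0.18,"z": -0.02,"ax": 0,"ay": 0,"az": 0,"hand": -0.4},
    {"x": 0.065,"y": 0.24,"z": -0.05,"ax": 0,"ay": 0,"az": 0,"hand": -0.4},
    {"x": 0.081,"y": 0.297,"z": -0.07,"ax": 0,"ay": 0,"az": 0,"hand": -0.4},
  ],
)

```text
time_s: 1.35
eef_pos: [452.0, 24.9, 129.5]
ee_rot: [0.012, -0.707, 0.012, 0.707]
force: [1.4, -0.7, 0.0]
grip_width: 0.3
```

carry_out(
  targets=[
    {"x": 0,"y": 0,"z": -0.03,"ax": 0,"ay": 0,"az": 0,"hand": -0.4},
    {"x": 0,"y": 0,"z": -0.05,"ax": 0,"ay": 0,"az": 0,"hand": -0.4},
    {"x": 0,"y": 0,"z": -0.067,"ax": 0,"ay": 0,"az": 0,"hand": -0.4},
    {"x": 0,"y": 0,"z": -0.067,"ax": 0,"ay": 0,"az": 0,"hand": -0.4},
  ],
)

```text
time_s: 1.85
eef_pos: [451.3, 23.2, 62.5]
ee_rot: [0.012, -0.706, 0.012, 0.708]
force: [0.4, -0.7, -0.6]
grip_width: 0.298
```

Run:
```python
from h import *
print(ctrl.sense())
s=viewer.capture("side")[190:330,200:400]; s=cv2.resize(s,None,fx=3,fy=3,interpolation=2)
w=cv2.resize(viewer.capture("wrist"),(400,300))
o=np.zeros((420+0,600,3),np.uint8); o[:]=s
cv2.imwrite("pics/s1.png",o); cv2.imwrite("pics/w1.png",w)
```

```text
{'time_s': 1.85, 'joints': array([-2.08988510e-01,  3.22833543e-01,  1.87797137e+00, -4.90515264e-06,
        9.43476528e-01,  1.39498662e+00]), 'dq': array([-0.00186095, -0.02847677, -0.02869745,  0.00269372,  0.01980663,
       -0.00077613]), 'tau': array([ 2.21289456e-02, -3.49687529e+01, -1.98042870e+01, -1.50641749e-04,
       -2.27550706e-01, -9.46886388e-06]), 'eef_pos': array([451.3043958 ,  23.17065515,  62.52691504]), 'ee_rot': array([ 0.01190931, -0.7060755 ,  0.01154851,  0.70794222]), 'force': array([ 0.36067776, -0.72013192, -0.58621498]), 'wrist_torque': array([0.02178737, 0.01205758, 0.00262481]), 'grip_width': 0.2978404055034962}
```

View pics/s1.png

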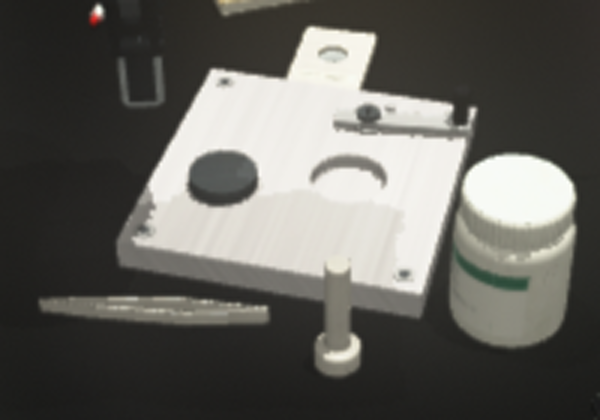

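View pics/w1.png

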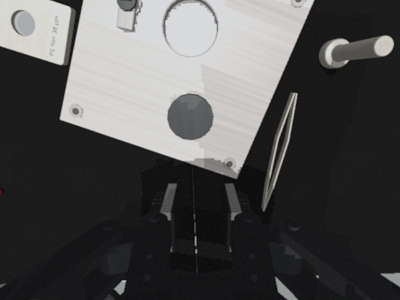

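Side crop: the fingers hang at the back left with their tips near full-frame pixel (247,224), and the window, recess and clip are unmoved. Wrist view: the window is at (190,116)/400 and the recess at (190,27). The fingertips are centred near 201, so the tool sits too far right. Next I compute the offsets from the wrist view and the tip height.

Run:
```python
from h import *
s=viewer.camera_info("side");w=viewer.camera_info("wrist");P=ctrl.sense()["eef_pos"]
for dy in(-19,19): print("tip side proj",proj(s,P+[0,dy,0]))
print("wrist tip proj /1.6",proj(w,P)/1.6)
img=viewer.capture("wrist"); g=cv2.cvtColor(img,6)
n,l,st,c=cv2.connectedComponentsWithStats((g<140).astype(np.uint8)); k=l[186,304]; print(st[k],c[k],"win",ray(w,c[k],28))
print("recess",ray(w,(304,43),18), "win size mm",st[k][2]*np.linalg.norm(ray(w,(305,186),28)-ray(w,(304,186),28)))
```

```text
tip side proj [249.86729429 241.31846193]
tip side proj [249.12870389 227.36199537]
wrist tip proj /1.6 [200.0161274  175.93343263]
[ 268  150   74   75 4222] [304.14329702 187.24040739] win [491.85796522  30.15271812  28.        ]
recess [563.48953654  27.40298219  18.        ] win size mm 39.433936653520696
```

carry_out(
  targets=[
    {"x": 0.004,"y": 0.008,"z": -0.01,"ax": 0,"ay": 0,"az": 0,"hand": -0.4},
    {"x": 0.007,"y": 0.008,"z": -0.027,"ax": 0,"ay": 0,"az": 0,"hand": -0.4},
    {"x": 0.007,"y": 0.008,"z": -0.031,"ax": 0,"ay": 0,"az": 0,"hand": -0.4},
    {"x": 0.007,"y": 0.008,"z": -0.035,"ax": 0,"ay": 0,"az": 0,"hand": -0.4},
    {"x": 0.007,"y": 0.008,"z": -0.035,"ax": 0,"ay": 0,"az": 0,"hand": -0.4},
  ],
)

```text
time_s: 2.62
eef_pos: [459.1, 31.0, 28.5]
ee_rot: [-0.012, 0.707, -0.012, -0.707]
force: [-0.1, -0.5, 0.8]
grip_width: 0.305
```

Run:
```python
from h import *
s=viewer.camera_info("side");P=ctrl.sense()["eef_pos"];print(P)
for dy in(-26,-12,12,26): print("tip side proj",(proj(s,P+[0,dy,0])-[215,190])*5)
im=viewer.capture("side")[190:280,215:335]; im=cv2.resize(im,None,fx=5,fy=5,interpolation=2)
im=(255*(im/255.)**.5).astype(np.uint8); cv2.imwrite("pics/s2.png",im)
```

```text
[459.10461177  31.03922058  28.52598704]
tip side proj [202.90619795 337.14528118]
tip side proj [201.16305133 310.46243222]
tip side proj [198.28275238 266.37286398]
tip side proj [196.66247808 241.57085709]
```

View pics/s2.png

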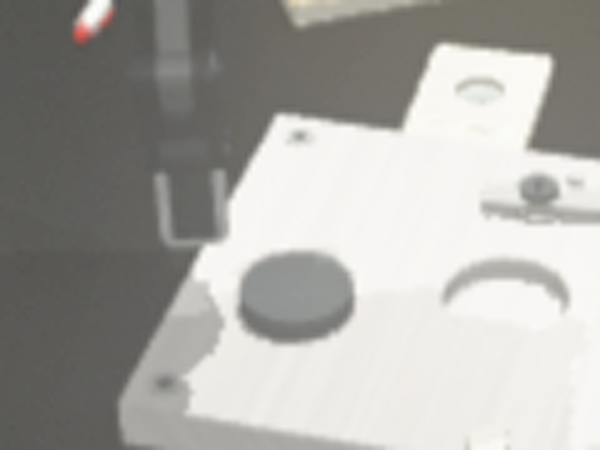

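The near fingertip shows at row 245 where about 310–337 was predicted, so the tips are well above the nominal TCP. I'll probe down gently for the plate.

carry_out(
  targets=[
    {"x": 0,"y": 0,"z": -0.004,"ax": 0,"ay": 0,"az": 0,"hand": -0.4},
    {"x": 0,"y": 0,"z": -0.008,"ax": 0,"ay": 0,"az": 0,"hand": -0.4},
    {"x": 0,"y": 0,"z": -0.01,"ax": 0,"ay": 0,"az": 0,"hand": -0.4},
    {"x": 0,"y": 0,"z": -0.01,"ax": 0,"ay": 0,"az": 0,"hand": -0.4},
  ],
)

```text
time_s: 3.18
eef_pos: [459.0, 31.0, 18.3]
ee_rot: [0.012, -0.707, 0.012, 0.707]
force: [0.0, 0.1, 0.2]
grip_width: 0.301
```

carry_out(
  targets=[
    {"x": 0,"y": 0,"z": -0.001,"ax": 0,"ay": 0,"az": 0,"hand": -0.4},
    {"x": 0,"y": 0,"z": -0.002,"ax": 0,"ay": 0,"az": 0,"hand": -0.4},
    {"x": 0,"y": 0,"z": -0.002,"ax": 0,"ay": 0,"az": 0,"hand": -0.4},
  ],
)

```text
time_s: 3.55
eef_pos: [459.1, 31.0, 16.4]
ee_rot: [0.012, -0.707, 0.012, 0.707]
force: [-0.2, 0.5, 0.2]
grip_width: 0.3
```

carry_out(
  targets=[
    {"x": 0,"y": 0,"z": -0.001,"ax": 0,"ay": 0,"az": 0,"hand": -0.4},
    {"x": 0,"y": 0,"z": -0.002,"ax": 0,"ay": 0,"az": 0,"hand": -0.4},
    {"x": 0,"y": 0,"z": -0.002,"ax": 0,"ay": 0,"az": 0,"hand": -0.4},
  ],
)

```text
time_s: 3.92
eef_pos: [459.1, 31.0, 14.4]
ee_rot: [0.012, -0.707, 0.012, 0.707]
force: [0.9, 0.7, -0.4]
grip_width: 0.297
```

carry_out(
  targets=[
    {"x": 0,"y": 0,"z": -0.001,"ax": 0,"ay": 0,"az": 0,"hand": -0.4},
    {"x": 0,"y": 0,"z": -0.002,"ax": 0,"ay": 0,"az": 0,"hand": -0.4},
    {"x": 0,"y": 0,"z": -0.002,"ax": 0,"ay": 0,"az": 0,"hand": -0.4},
  ],
)

```text
time_s: 4.3
eef_pos: [459.0, 31.0, 12.3]
ee_rot: [0.012, -0.707, 0.012, 0.707]
force: [-0.2, 0.0, 0.5]
grip_width: 0.302
```

carry_out(
  targets=[
    {"x": 0,"y": 0,"z": -0.001,"ax": 0,"ay": 0,"az": 0,"hand": -0.4},
    {"x": 0,"y": 0,"z": -0.002,"ax": 0,"ay": 0,"az": 0,"hand": -0.4},
    {"x": 0,"y": 0,"z": -0.002,"ax": 0,"ay": 0,"az": 0,"hand": -0.4},
  ],
)

```text
time_s: 4.68
eef_pos: [459.0, 31.0, 10.3]
ee_rot: [0.012, -0.707, 0.012, 0.707]
force: [0.1, 0.3, -0.7]
grip_width: 0.3
```

carry_out(
  targets=[
    {"x": 0,"y": 0,"z": -0.001,"ax": 0,"ay": 0,"az": 0,"hand": -0.4},
    {"x": 0,"y": 0,"z": -0.002,"ax": 0,"ay": 0,"az": 0,"hand": -0.4},
    {"x": 0,"y": 0,"z": -0.002,"ax": 0,"ay": 0,"az": 0,"hand": -0.4},
  ],
)

```text
time_s: 5.05
eef_pos: [459.1, 31.0, 8.3]
ee_rot: [0.012, -0.707, 0.012, 0.707]
force: [-0.5, -0.6, -0.1]
grip_width: 0.298
```

Run:
```python
from h import *
print(ctrl.sense()["eef_pos"],ctrl.sense()["force"])
im=viewer.capture("side")[190:280,215:335]; im=cv2.resize(im,None,fx=5,fy=5,interpolation=2)
im=(255*(im/255.)**.5).astype(np.uint8); 
w=viewer.capture("wrist"); w=cv2.resize(w[200:480,160:480],None,fx=.9,fy=.9); w=(255*(w/255.)**.5).astype(np.uint8)
o=np.zeros((450,600,3),np.uint8); o[:]=im; o=cv2.resize(o,(500,375)); o2=np.zeros((375,790,3),np.uint8); o2[:,:500]=o; o2[:252,502:790]=w
cv2.imwrite("pics/s3.png",o2)
```

```text
[459.05334367  30.99489881   8.33296601] [-0.50250108 -0.56923023 -0.11925391]
```

View pics/s3.png

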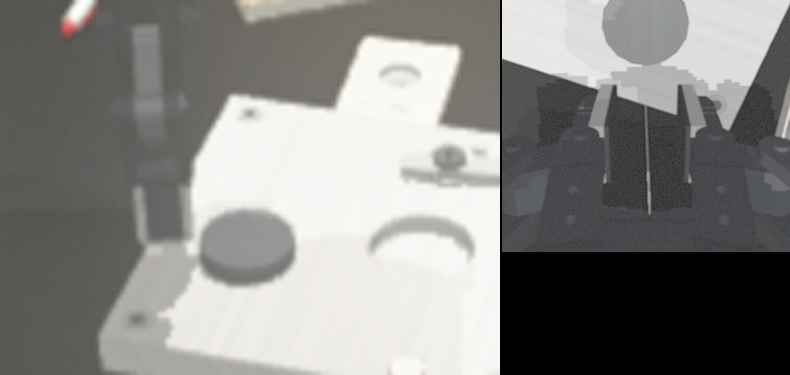

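Run:
```python
from h import *
w=viewer.camera_info("wrist");P=ctrl.sense()["eef_pos"]; s=viewer.camera_info("side")
print("cam",-np.array(w["R"]).T@w["t"],P)
for z in(8,18,24,30,36,42): print(z,ray(w,(282,296),z)[:2],ray(w,(358,296),z)[:2], (proj(s,np.array([459,10,z]))-[215,190])*500/120)
```

```text
cam [532.15295517  28.25031672 185.27704805] [459.10659924  31.00831942   8.40353172]
8 [452.00661606  49.58894168] [450.79377844  12.96773708] [171.72312711 312.10717049]
18 [456.52758141  48.38525371] [455.3831586  13.8298103] [170.07096497 293.2163763 ]
24 [459.24016061  47.66304093] [458.1367867   14.34705423] [169.06787556 281.7470689 ]
30 [461.95273982  46.94082815] [460.8904148   14.86429817] [168.05579677 270.1749769 ]
36 [464.66531903  46.21861537] [463.64404289  15.3815421 ] [167.03460719 258.49871239]
42 [467.37789824  45.49640259] [466.39767099  15.89878604] [166.00418325 246.71686237]
```

Both views agree that the tips are still well above the plate, at z about 30–40, with no contact force. I continue the probe in 1 mm rows.

carry_out(
  targets=[
    {"x": 0,"y": 0,"z": -0.001,"ax": 0,"ay": 0,"az": 0,"hand": -0.4},
    {"x": 0,"y": 0,"z": -0.002,"ax": 0,"ay": 0,"az": 0,"hand": -0.4},
    {"x": 0,"y": 0,"z": -0.003,"ax": 0,"ay": 0,"az": 0,"hand": -0.4},
    {"x": 0,"y": 0,"z": -0.003,"ax": 0,"ay": 0,"az": 0,"hand": -0.4},
  ],
)

```text
time_s: 5.65
eef_pos: [459.0, 31.0, 5.3]
ee_rot: [0.012, -0.707, 0.012, 0.707]
force: [0.6, -0.0, -0.3]
grip_width: 0.304
```

carry_out(
  targets=[
    {"x": 0,"y": 0,"z": -0.001,"ax": 0,"ay": 0,"az": 0,"hand": -0.4},
    {"x": 0,"y": 0,"z": -0.002,"ax": 0,"ay": 0,"az": 0,"hand": -0.4},
    {"x": 0,"y": 0,"z": -0.003,"ax": 0,"ay": 0,"az": 0,"hand": -0.4},
    {"x": 0,"y": 0,"z": -0.003,"ax": 0,"ay": 0,"az": 0,"hand": -0.4},
  ],
)

```text
time_s: 6.15
eef_pos: [459.0, 31.0, 2.3]
ee_rot: [0.012, -0.707, 0.012, 0.707]
force: [0.3, 0.5, -0.3]
grip_width: 0.302
```

carry_out(
  targets=[
    {"x": 0,"y": 0,"z": -0.0015,"ax": 0,"ay": 0,"az": 0,"hand": -0.4},
    {"x": 0,"y": 0,"z": -0.003,"ax": 0,"ay": 0,"az": 0,"hand": -0.4},
    {"x": 0,"y": 0,"z": -0.0045,"ax": 0,"ay": 0,"az": 0,"hand": -0.4},
    {"x": 0,"y": 0,"z": -0.0045,"ax": 0,"ay": 0,"az": 0,"hand": -0.4},
  ],
)

```text
time_s: 6.65
eef_pos: [459.0, 31.0, -2.2]
ee_rot: [0.012, -0.707, 0.012, 0.707]
force: [0.8, 0.5, 0.1]
grip_width: 0.299
```

Run:
```python
from h import *
s=ctrl.sense(); print(s["eef_pos"],s["force"],s["tau"],s["joints"])
im=viewer.capture("side")[190:280,215:335]; im=cv2.resize(im,None,fx=4,fy=4,interpolation=2)
im=(255*(im/255.)**.5).astype(np.uint8); 
w=viewer.capture("wrist"); w=cv2.resize(w[240:400,220:420],None,fx=1.5,fy=1.5); w=(255*(w/255.)**.4).astype(np.uint8)
o2=np.zeros((360,790,3),np.uint8); o2[:,:480]=im; o2[:240,485:785]=w
cv2.imwrite("pics/s4.png",o2)
```

```text
[459.01559304  30.99458146  -2.20655216] [0.79191794 0.53597402 0.06089149] [-6.71322603e-03 -3.89861190e+01 -1.74171370e+01 -4.89230126e-05
 -2.01385107e-02 -2.32937697e-05] [-1.88136440e-01  4.52732702e-01  1.90439929e+00 -1.62200655e-05
  7.84719193e-01  1.41590801e+00]
```

View pics/s4.png

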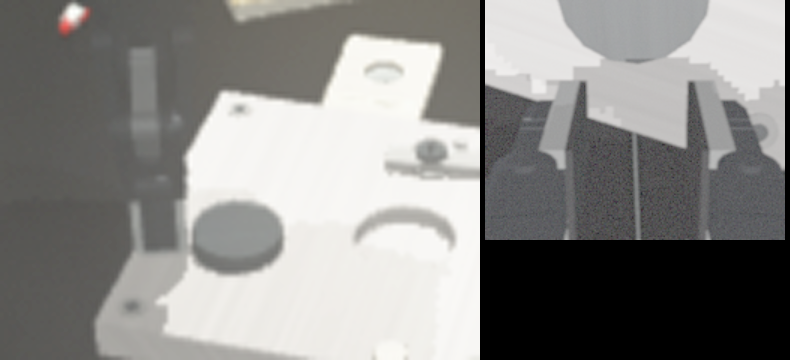

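Tip row is about 252 in the side view, which puts it at z about 35, still above the plate with no contact. I keep going down.

carry_out(
  targets=[
    {"x": 0,"y": 0,"z": -0.0015,"ax": 0,"ay": 0,"az": 0,"hand": -0.4},
    {"x": 0,"y": 0,"z": -0.003,"ax": 0,"ay": 0,"az": 0,"hand": -0.4},
    {"x": 0,"y": 0,"z": -0.0045,"ax": 0,"ay": 0,"az": 0,"hand": -0.4},
    {"x": 0,"y": 0,"z": -0.006,"ax": 0,"ay": 0,"az": 0,"hand": -0.4},
    {"x": 0,"y": 0,"z": -0.006,"ax": 0,"ay": 0,"az": 0,"hand": -0.4},
  ],
)

```text
time_s: 7.38
eef_pos: [459.0, 31.0, -8.2]
ee_rot: [0.012, -0.707, 0.012, 0.707]
force: [-0.4, -0.3, 0.1]
grip_width: 0.301
```

carry_out(
  targets=[
    {"x": 0,"y": 0,"z": -0.001,"ax": 0,"ay": 0,"az": 0,"hand": -0.4},
    {"x": 0,"y": 0,"z": -0.002,"ax": 0,"ay": 0,"az": 0,"hand": -0.4},
    {"x": 0,"y": 0,"z": -0.003,"ax": 0,"ay": 0,"az": 0,"hand": -0.4},
    {"x": 0,"y": 0,"z": -0.003,"ax": 0,"ay": 0,"az": 0,"hand": -0.4},
  ],
)

```text
time_s: 7.88
eef_pos: [459.0, 31.0, -11.2]
ee_rot: [0.012, -0.707, 0.012, 0.707]
force: [-0.1, 0.4, -0.4]
grip_width: 0.299
```

```bash
cat > seq.py <<'E'
from h import *
def tiprow(show=False):
    "rows of dark->plate transition under near finger, side view columns"
    g=cv2.cvtColor(viewer.capture("side"),6)
    for c in (252,254,256): print(c,list(g[236:272:1,c]))
E
python3 -c "
from seq import *
s=ctrl.sense();print(s['eef_pos'],s['force']);tiprow()"
```

```text
[459.04013873  31.00920788 -11.15833101] [-0.12017081  0.42269296 -0.43837713]
252 [np.uint8(39), np.uint8(38), np.uint8(39), np.uint8(43), np.uint8(45), np.uint8(44), np.uint8(41), np.uint8(40), np.uint8(39), np.uint8(39), np.uint8(40), np.uint8(40), np.uint8(41), np.uint8(41), np.uint8(41), np.uint8(40), np.uint8(41), np.uint8(41), np.uint8(40), np.uint8(41), np.uint8(49), np.uint8(92), np.uint8(117), np.uint8(122), np.uint8(123), np.uint8(123), np.uint8(123), np.uint8(123), np.uint8(122), np.uint8(120), np.uint8(118), np.uint8(118), np.uint8(119), np.uint8(120), np.uint8(120), np.uint8(120)]
254 [np.uint8(40), np.uint8(39), np.uint8(40), np.uint8(45), np.uint8(46), np.uint8(44), np.uint8(42), np.uint8(41), np.uint8(40), np.uint8(41), np.uint8(41), np.uint8(41), np.uint8(41), np.uint8(42), np.uint8(41), np.uint8(41), np.uint8(41), np.uint8(41), np.uint8(41), np.uint8(41), np.uint8(48), np.uint8(91), np.uint8(119), np.uint8(124), np.uint8(124), np.uint8(122), np.uint8(120), np.uint8(121), np.uint8(120), np.uint8(120), np.uint8(120), np.uint8(121), np.uint8(122), np.uint8(121), np.uint8(120), np.uint8(119)]
256 [np.uint8(39), np.uint8(40), np.uint8(44), np.uint8(46), np.uint8(47), np.uint8(44), np.uint8(43), np.uint8(42), np.uint8(41), np.uint8(42), np.uint8(42), np.uint8(42), np.uint8(42), np.uint8(42), np.uint8(42), np.uint8(42), np.uint8(41), np.uint8(42), np.uint8(42), np.uint8(42), np.uint8(55), np.uint8(96), np.uint8(118), np.uint8(121), np.uint8(121), np.uint8(121), np.uint8(121), np.uint8(123), np.uint8(144), np.uint8(193), np.uint8(147), np.uint8(122), np.uint8(120), np.uint8(121), np.uint8(132), np.uint8(144)]
```

carry_out(
  targets=[
    {"x": 0,"y": 0,"z": -0.001,"ax": 0,"ay": 0,"az": 0,"hand": -0.4},
    {"x": 0,"y": 0,"z": -0.002,"ax": 0,"ay": 0,"az": 0,"hand": -0.4},
    {"x": 0,"y": 0,"z": -0.003,"ax": 0,"ay": 0,"az": 0,"hand": -0.4},
    {"x": 0,"y": 0,"z": -0.003,"ax": 0,"ay": 0,"az": 0,"hand": -0.4},
  ],
)

```text
time_s: 8.43
eef_pos: [459.0, 31.0, -14.2]
ee_rot: [0.012, -0.707, 0.012, 0.707]
force: [0.8, 0.6, 0.1]
grip_width: 0.296
```

carry_out(
  targets=[
    {"x": 0,"y": 0,"z": -0.001,"ax": 0,"ay": 0,"az": 0,"hand": -0.4},
    {"x": 0,"y": 0,"z": -0.002,"ax": 0,"ay": 0,"az": 0,"hand": -0.4},
    {"x": 0,"y": 0,"z": -0.002,"ax": 0,"ay": 0,"az": 0,"hand": -0.4},
  ],
)

```text
time_s: 8.8
eef_pos: [459.1, 31.0, -16.1]
ee_rot: [-0.012, 0.707, -0.012, -0.707]
force: [-0.1, 0.5, 0.9]
grip_width: 0.3
```

carry_out(
  targets=[
    {"x": 0,"y": 0,"z": -0.001,"ax": 0,"ay": 0,"az": 0,"hand": -0.4},
    {"x": 0,"y": 0,"z": -0.002,"ax": 0,"ay": 0,"az": 0,"hand": -0.4},
    {"x": 0,"y": 0,"z": -0.002,"ax": 0,"ay": 0,"az": 0,"hand": -0.4},
  ],
)

```text
time_s: 9.18
eef_pos: [459.2, 31.0, -16.2]
ee_rot: [-0.012, 0.707, -0.012, -0.707]
force: [-10.1, 0.8, 30.2]
grip_width: 0.298
```

The fingertips touch the plate at TCP z -16.2, so the real tips are about 34 mm above the reported TCP. I raise to 3 mm of clearance and start pushing.

carry_out(
  targets=[
    {"x": 0,"y": 0,"z": 0.003,"ax": 0,"ay": 0,"az": 0,"hand": -0.4},
    {"x": 0,"y": 0,"z": 0.005,"ax": 0,"ay": 0,"az": 0,"hand": -0.4},
    {"x": 0.005,"y": 0,"z": 0.005,"ax": 0,"ay": 0,"az": 0,"hand": -0.4},
    {"x": 0.009,"y": 0,"z": 0.005,"ax": 0,"ay": 0,"az": 0,"hand": -0.4},
    {"x": 0.013,"y": 0,"z": 0.005,"ax": 0,"ay": 0,"az": 0,"hand": -0.4},
  ],
)

```text
time_s: 9.8
eef_pos: [472.3, 31.0, -13.2]
ee_rot: [0.012, -0.707, 0.012, 0.707]
force: [-0.8, 0.8, -0.1]
grip_width: 0.293
```

carry_out(
  targets=[
    {"x": 0.004,"y": 0,"z": 0,"ax": 0,"ay": 0,"az": 0,"hand": -0.4},
    {"x": 0.008,"y": 0,"z": 0,"ax": 0,"ay": 0,"az": 0,"hand": -0.4},
    {"x": 0.012,"y": 0,"z": 0,"ax": 0,"ay": 0,"az": 0,"hand": -0.4},
    {"x": 0.016,"y": -0.001,"z": 0,"ax": 0,"ay": 0,"az": 0,"hand": -0.4},
    {"x": 0.02,"y": -0.001,"z": 0,"ax": 0,"ay": 0,"az": 0,"hand": -0.4},
  ],
)

```text
time_s: 10.42
eef_pos: [492.4, 29.9, -13.1]
ee_rot: [-0.012, 0.707, -0.012, -0.707]
force: [-0.2, 0.1, -0.3]
grip_width: 0.302
```

```bash
cat > m.py <<'E'
from h import *
def win(z=28):
    w=viewer.camera_info("wrist"); P=ctrl.sense()["eef_pos"]; g=cv2.cvtColor(viewer.capture("wrist"),6)
    m=((g<150)&(g>85)).astype(np.uint8); m=cv2.morphologyEx(m,cv2.MORPH_OPEN,np.ones((7,7)))
    print("TCP",P)
    for c in cv2.findContours(m,0,2)[0]:
        a=cv2.contourArea(c)
        if a<1500: continue
        (x,y),r=cv2.minEnclosingCircle(np.float32([ray(w,p[0],z)[:2] for p in c])); print("blob %.1f %.1f r%.1f"%(x,y,r),"area",a,cv2.boundingRect(c))
if __name__=="__main__": win()
E
python3 m.py
```

```text
TCP [492.38857006  29.92698221 -13.07392029]
blob 489.0 -13.1 r15.2 area 2989.5 (398, 303, 77, 59)
blob 474.6 26.0 r31.2 area 7301.5 (282, 301, 89, 121)
blob 492.9 73.4 r18.6 area 3567.5 (165, 295, 81, 68)
```

```bash
python3 -c "
from h import *
w=viewer.capture('wrist'); cv2.imwrite('pics/w5.png',cv2.resize(w[0:440,60:560],(500,440)))"
```

```text
(no output)
```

View pics/w5.png

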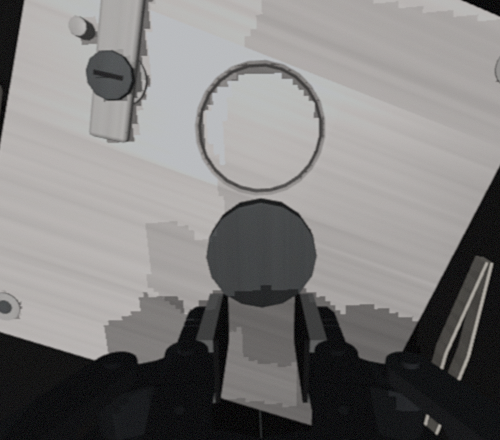

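The window, at full-frame (321,252), is nested against both fingertips. The recess is straight ahead at (320,126).

```bash
python3 -c "
from h import *
w=viewer.camera_info('wrist');print(ray(w,(321.5,252.5),28),ray(w,(320.5,126),18),ctrl.sense()['eef_pos'])"
```

```text
[520.58626898  28.40258532  28.        ] [563.91760314  27.32491678  18.        ] [492.53745834  29.9405629  -13.05203201]
```

carry_out(
  targets=[
    {"x": 0.004,"y": 0,"z": 0,"ax": 0,"ay": 0,"az": 0,"hand": -0.4},
    {"x": 0.008,"y": 0,"z": 0,"ax": 0,"ay": 0,"az": 0,"hand": -0.4},
    {"x": 0.012,"y": 0,"z": 0,"ax": 0,"ay": 0,"az": 0,"hand": -0.4},
    {"x": 0.016,"y": 0,"z": 0,"ax": 0,"ay": 0,"az": 0,"hand": -0.4},
    {"x": 0.02,"y": -0.001,"z": 0,"ax": 0,"ay": 0,"az": 0,"hand": -0.4},
  ],
)

```text
time_s: 11.15
eef_pos: [512.4, 29.0, -13.1]
ee_rot: [-0.012, 0.707, -0.012, -0.707]
force: [0.0, 0.4, -0.3]
grip_width: 0.304
```

carry_out(
  targets=[
    {"x": 0.003,"y": 0,"z": 0,"ax": 0,"ay": 0,"az": 0,"hand": -0.4},
    {"x": 0.006,"y": 0,"z": 0,"ax": 0,"ay": 0,"az": 0,"hand": -0.4},
    {"x": 0.009,"y": 0,"z": 0,"ax": 0,"ay": 0,"az": 0,"hand": -0.4},
    {"x": 0.012,"y": 0,"z": 0,"ax": 0,"ay": 0,"az": 0,"hand": -0.4},
    {"x": 0.015,"y": 0,"z": 0,"ax": 0,"ay": 0,"az": 0,"hand": -0.4},
  ],
)

```text
time_s: 11.78
eef_pos: [527.3, 29.0, -13.1]
ee_rot: [0.012, -0.707, 0.012, 0.707]
force: [-0.3, -0.2, -0.6]
grip_width: 0.303
```

carry_out(
  targets=[
    {"x": 0.002,"y": 0,"z": 0,"ax": 0,"ay": 0,"az": 0,"hand": -0.4},
    {"x": 0.004,"y": 0,"z": 0,"ax": 0,"ay": 0,"az": 0,"hand": -0.4},
    {"x": 0.006,"y": 0,"z": 0,"ax": 0,"ay": 0,"az": 0,"hand": -0.4},
    {"x": 0.006,"y": 0,"z": 0,"ax": 0,"ay": 0,"az": 0,"hand": -0.4},
  ],
)

```text
time_s: 12.28
eef_pos: [533.2, 29.0, -13.1]
ee_rot: [-0.012, 0.707, -0.012, -0.707]
force: [-0.5, 0.1, 0.6]
grip_width: 0.301
```

```bash
python3 -c "
from h import *
w=viewer.capture('wrist')[0:400,160:480]; s=viewer.capture('side')[210:290,250:370]; o=np.zeros((400,800,3),np.uint8); o[:,:320]=w; o[:320,320:800]=cv2.resize(s,(480,320),interpolation=2);cv2.imwrite('pics/w6.png',o)"
```

```text
(no output)
```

View pics/w6.png

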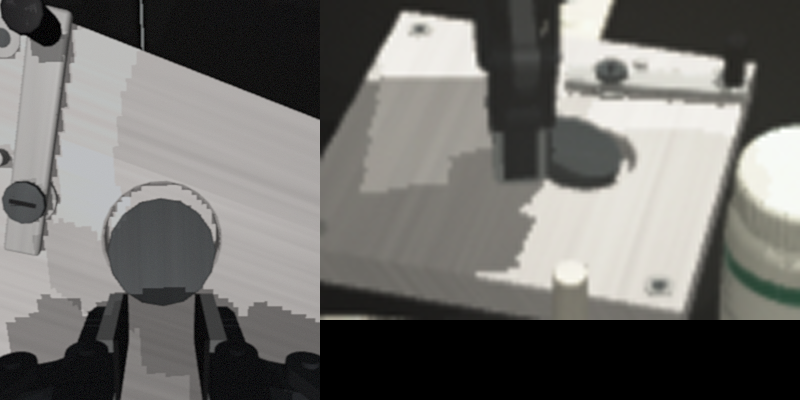

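The disc hangs tilted with its front in the recess and about 4–6 mm still to go (disc front row 198, recess far rim row 183). I nudge on.

carry_out(
  targets=[
    {"x": 0.0015,"y": 0,"z": 0,"ax": 0,"ay": 0,"az": 0,"hand": -0.4},
    {"x": 0.003,"y": 0,"z": 0,"ax": 0,"ay": 0,"az": 0,"hand": -0.4},
    {"x": 0.0045,"y": 0,"z": 0,"ax": 0,"ay": 0,"az": 0,"hand": -0.4},
    {"x": 0.0045,"y": 0,"z": 0,"ax": 0,"ay": 0,"az": 0,"hand": -0.4},
  ],
)

```text
time_s: 12.88
eef_pos: [537.7, 29.0, -13.1]
ee_rot: [-0.012, 0.707, -0.012, -0.707]
force: [-0.8, 0.8, 0.9]
grip_width: 0.303
```

```bash
cat > d.py <<'E'
from h import *
i=viewer.camera_info("wrist"); R=np.array([562.8,27.5,18])
g=cv2.cvtColor(viewer.capture("wrist"),6); p=proj(i,R)
m=((g<125)&(g>40)).astype(np.uint8); n,l,st,c=cv2.connectedComponentsWithStats(cv2.morphologyEx(m,2,np.ones((5,5))))
k=l[int(p[1]),int(p[0])]; print("rec px",p,"disc",c[k],st[k],"mm",ray(i,c[k],18)[:2])
print(ctrl.sense()["eef_pos"],ctrl.sense()["force"])
print("col",g[int(p[1])-70:int(p[1])+75:3,int(p[0])].tolist())
E
python3 d.py
```

```text
rec px [321.60387056 251.71459683] disc [328.50287826 292.83483761] [  265   205   123   227 14071] mm [545.60591055  25.32730856]
[537.63404171  29.01488516 -13.08858859] [-0.38161026 -1.05180152 -0.27347951]
col [178, 177, 183, 187, 159, 131, 182, 35, 61, 75, 76, 75, 78, 74, 72, 75, 76, 74, 74, 75, 75, 74, 71, 74, 72, 74, 72, 74, 70, 71, 72, 73, 72, 73, 39, 44, 42, 44, 43, 43, 41, 100, 107, 106, 106, 107, 107, 107, 109]
```

carry_out(
  targets=[
    {"x": 0.0015,"y": 0,"z": 0,"ax": 0,"ay": 0,"az": 0,"hand": -0.4},
    {"x": 0.003,"y": 0,"z": 0,"ax": 0,"ay": 0,"az": 0,"hand": -0.4},
    {"x": 0.003,"y": 0,"z": 0,"ax": 0,"ay": 0,"az": 0,"hand": -0.4},
  ],
)

```text
time_s: 13.3
eef_pos: [540.7, 29.0, -13.1]
ee_rot: [-0.012, 0.707, -0.012, -0.707]
force: [0.4, -0.4, -0.2]
grip_width: 0.301
```

carry_out(
  targets=[
    {"x": -0.004,"y": 0,"z": 0,"ax": 0,"ay": 0,"az": 0,"hand": -0.4},
    {"x": -0.01,"y": 0,"z": 0.005,"ax": 0,"ay": 0,"az": 0,"hand": -0.4},
    {"x": -0.02,"y": 0,"z": 0.02,"ax": 0,"ay": 0,"az": 0,"hand": -0.4},
    {"x": -0.03,"y": 0,"z": 0.04,"ax": 0,"ay": 0,"az": 0,"hand": -0.4},
    {"x": -0.03,"y": 0,"z": 0.06,"ax": 0,"ay": 0,"az": 0,"hand": -0.6},
  ],
)

```text
time_s: 13.92
eef_pos: [509.6, 29.1, 47.8]
ee_rot: [0.012, -0.707, 0.012, 0.707]
force: [-0.1, 1.0, 0.2]
grip_width: 0.202
```

```bash
python3 d.py; python3 -c "
from h import *
print(ctrl.sense()['force'])
w=viewer.capture('wrist')[0:400,120:520]; s=viewer.capture('side')[220:280,280:380]; o=np.zeros((400,800,3),np.uint8); o[:,:400]=w; o[:240,400:800]=cv2.resize(s,(400,240),interpolation=2);cv2.imwrite('pics/w7.png',o)"
```

```text
rec px [319.76857386 161.90876478] disc [319.44432861 164.86426188] [ 278  126   80   78 4796] mm [561.32052953  27.71537233]
[511.42159951  28.87521419  50.27809045] [ 1.46179453 -1.03198271  2.66005073]
col [208, 208, 202, 204, 207, 207, 208, 217, 187, 150, 157, 167, 98, 98, 98, 98, 100, 103, 103, 104, 104, 104, 102, 104, 101, 96, 94, 94, 94, 93, 91, 91, 93, 93, 91, 90, 88, 84, 175, 203, 194, 196, 197, 198, 196, 200, 195, 196, 196]
[ 1.46179453 -1.03198271  2.66005073]
```

View pics/w7.png

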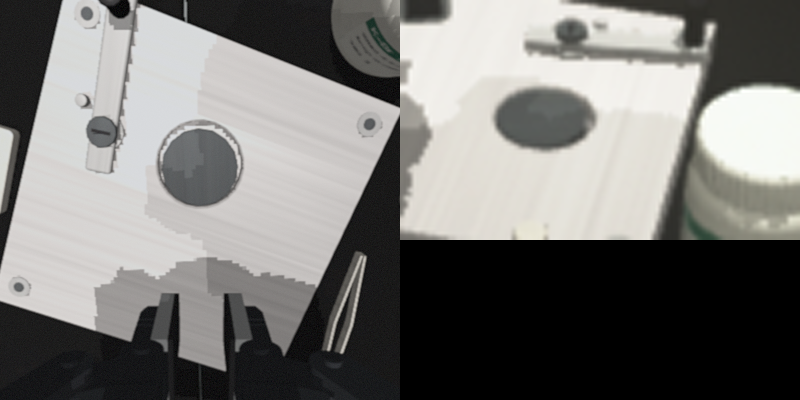

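The window now lies inside the recess. The disc is at (561.3,27.7) against a recess near (563,27.5). In the side view it shows a flush ellipse with no side band, and the fingers passed beyond where an unseated disc could have been. Next is the clip: with the fingers shut and turned about 27°, I will push the post with a flat face along its arc.

carry_out(
  targets=[
    {"x": 0,"y": 0.01,"z": 0.015,"ax": 0,"ay": 0,"az": 0.15,"hand": -1},
    {"x": 0.035,"y": 0.03,"z": 0.025,"ax": 0,"ay": 0,"az": 0.3,"hand": -1},
    {"x": 0.075,"y": 0.046,"z": 0.025,"ax": 0,"ay": 0,"az": 0.45,"hand": -1},
    {"x": 0.115,"y": 0.046,"z": 0.025,"ax": 0,"ay": 0,"az": 0.5,"hand": -1},
    {"x": 0.148,"y": 0.046,"z": 0.025,"ax": 0,"ay": 0,"az": 0.5,"hand": -1},
  ],
)

```text
time_s: 14.7
eef_pos: [659.3, 75.3, 70.4]
ee_rot: [-0.164, -0.687, -0.164, 0.688]
force: [-0.2, 0.6, -0.0]
grip_width: 0.001
```

```bash
python3 -c "
from h import *
t=viewer.camera_info('top'); s=ctrl.sense(); print(s['eef_pos'],s['ee_rot'],s['grip_width'],s['force'])
si=viewer.camera_info('side')
print('tip in side', proj(si,s['eef_pos']+[0,0,34]), 'post side',proj(si,np.array([633,61,38])))
im=viewer.capture('side')[130:270,280:420]; cv2.imwrite('pics/s8.png',cv2.resize(im,None,fx=4,fy=4,interpolation=2))"
```

```text
[659.30612337  75.25970976  70.37328499] [-0.16370404 -0.6873009  -0.16403133  0.6884128 ] 0.0007113384768113662 [-0.16409333  0.56656025 -0.00705442]
tip in side [367.90895265 187.70157982] post side [352.5028663  224.90643356]
```

View pics/s8.png

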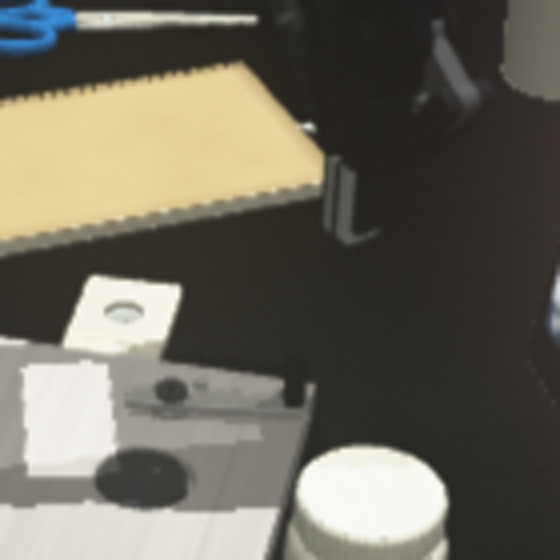

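The shut fingertip shows at full-frame (369,190), so its tip is about 29 mm above the reported TCP. The post is at (353,227) as predicted. I go down beside the post.

carry_out(
  targets=[
    {"x": 0,"y": 0,"z": -0.02,"ax": 0,"ay": 0,"az": 0,"hand": -1},
    {"x": 0,"y": 0,"z": -0.04,"ax": 0,"ay": 0,"az": 0,"hand": -1},
    {"x": 0,"y": 0,"z": -0.055,"ax": 0,"ay": 0,"az": 0,"hand": -1},
    {"x": 0,"y": 0,"z": -0.065,"ax": 0,"ay": 0,"az": 0,"hand": -1},
    {"x": 0,"y": 0,"z": -0.065,"ax": 0,"ay": 0,"az": 0,"hand": -1},
  ],
)

```text
time_s: 15.38
eef_pos: [658.3, 75.0, 6.2]
ee_rot: [-0.163, -0.688, -0.164, 0.688]
force: [0.5, 0.5, -0.2]
grip_width: -0.001
```

```bash
python3 -c "
import numpy as np
for c in (1.7,1.5,1.3,1.1,.9,.7,.5,.3,.15,.05,0):
    a=c-1.95; p=np.array([581.5,74.5])+55*np.array([np.cos(a),np.sin(a)]); f=p+17*np.array([.893,.451]); print(c,p.round(1),f.round(1),(f-[659.3,75.3]).round(1))"
```

```text
1.7 [634.8  60.9] [650.   68.6] [-9.3 -6.7]
1.5 [631.   50.6] [646.2  58.2] [-13.1 -17.1]
1.3 [625.3  41.2] [640.5  48.9] [-18.8 -26.4]
1.1 [617.8  33.2] [633.   40.8] [-26.3 -34.5]
0.9 [608.9  26.8] [624.   34.5] [-35.3 -40.8]
0.7 [598.8  22.3] [614.  30.] [-45.3 -45.3]
0.5 [588.1  19.9] [603.3  27.6] [-56.  -47.7]
0.3 [577.1  19.7] [592.3  27.3] [-67. -48.]
0.15 [569.   20.9] [584.2  28.6] [-75.1 -46.7]
0.05 [563.7  22.5] [578.9  30.1] [-80.4 -45.2]
0 [561.1  23.4] [576.3  31.1] [-83.  -44.2]
```

carry_out(
  targets=[
    {"x": -0.004,"y": -0.003,"z": 0,"ax": 0,"ay": 0,"az": 0,"hand": -1},
    {"x": -0.008,"y": -0.006,"z": 0,"ax": 0,"ay": 0,"az": 0,"hand": -1},
    {"x": -0.01,"y": -0.011,"z": 0,"ax": 0,"ay": 0,"az": 0,"hand": -1},
    {"x": -0.012,"y": -0.017,"z": 0,"ax": 0,"ay": 0,"az": 0,"hand": -1},
    {"x": -0.015,"y": -0.021,"z": 0,"ax": 0,"ay": 0,"az": 0,"hand": -1},
  ],
)

```text
time_s: 16.0
eef_pos: [643.8, 53.4, 7.1]
ee_rot: [0.164, 0.688, 0.163, -0.688]
force: [2.4, -0.6, -0.2]
grip_width: 0.002
```

carry_out(
  targets=[
    {"x": -0.003,"y": -0.005,"z": 0,"ax": 0,"ay": 0,"az": 0,"hand": -1},
    {"x": -0.006,"y": -0.009,"z": 0,"ax": 0,"ay": 0,"az": 0,"hand": -1},
    {"x": -0.01,"y": -0.013,"z": 0,"ax": 0,"ay": 0,"az": 0,"hand": -1},
    {"x": -0.014,"y": -0.016,"z": 0,"ax": 0,"ay": 0,"az": 0,"hand": -1},
    {"x": -0.019,"y": -0.02,"z": 0,"ax": 0,"ay": 0,"az": 0,"hand": -1},
  ],
)

```text
time_s: 16.62
eef_pos: [624.2, 33.9, 6.9]
ee_rot: [-0.164, -0.688, -0.164, 0.688]
force: [1.0, -0.4, 0.2]
grip_width: 0.003
```

```bash
cat > c.py <<'E'
from h import *
i=viewer.camera_info("wrist"); s=ctrl.sense(); print(s["eef_pos"],s["force"])
g=cv2.cvtColor(viewer.capture("wrist"),6)
t=viewer.camera_info("top"); gt=cv2.cvtColor(viewer.capture("top"),6)
for c in np.arange(0,2,.1):
    a=c-1.95; u=np.array([np.cos(a),np.sin(a)]); P=np.array([581.5,74.5])
    v=[]
    for nm,ii,im,L,z in(("w",i,g,55,50),("t",t,gt,55,50),("w",i,g,62,26)):
        q=proj(ii,np.r_[P+L*u,z]); x,y=q.round().astype(int)
        v.append(int(im[y,x]) if 0<=x<640 and 0<=y<480 else -1)
    print(round(c,1),v)
E
python3 c.py
```

```text
[624.22278514  33.87508303   6.89239843] [ 1.02799281 -0.37241286  0.18790954]
0.0 [20, 176, 26]
0.1 [24, 176, 23]
0.2 [22, 175, 30]
0.3 [36, 176, 21]
0.4 [22, 176, 34]
0.5 [28, 178, 27]
0.6 [25, 178, 23]
0.7 [34, 178, 26]
0.8 [34, 167, 23]
0.9 [34, 181, 84]
1.0 [32, 193, 85]
1.1 [117, 192, 82]
1.2 [84, 190, 75]
1.3 [83, 174, 137]
1.4 [168, 176, 177]
1.5 [137, 177, 184]
1.6 [134, 179, 164]
1.7 [174, 186, 205]
1.8 [198, 190, 223]
1.9 [167, 193, 224]
```

The post has left its starting spot and there is a small contact force. I carry on along the arc.

carry_out(
  targets=[
    {"x": -0.005,"y": -0.002,"z": 0,"ax": 0,"ay": 0,"az": 0,"hand": -1},
    {"x": -0.01,"y": -0.004,"z": 0,"ax": 0,"ay": 0,"az": 0,"hand": -1},
    {"x": -0.016,"y": -0.006,"z": 0,"ax": 0,"ay": 0,"az": 0,"hand": -1},
    {"x": -0.021,"y": -0.006,"z": 0,"ax": 0,"ay": 0,"az": 0,"hand": -1},
    {"x": -0.026,"y": -0.007,"z": 0,"ax": 0,"ay": 0,"az": 0,"hand": -1},
  ],
)

```text
time_s: 17.35
eef_pos: [598.2, 27.1, 7.0]
ee_rot: [0.164, 0.688, 0.164, -0.688]
force: [-0.1, 0.3, -0.3]
grip_width: 0.0
```

carry_out(
  targets=[
    {"x": -0.005,"y": 0,"z": 0,"ax": 0,"ay": 0,"az": 0,"hand": -1},
    {"x": -0.01,"y": 0.001,"z": 0,"ax": 0,"ay": 0,"az": 0,"hand": -1},
    {"x": -0.014,"y": 0.002,"z": 0,"ax": 0,"ay": 0,"az": 0,"hand": -1},
    {"x": -0.017,"y": 0.003,"z": 0,"ax": 0,"ay": 0,"az": 0,"hand": -1},
    {"x": -0.018,"y": 0.003,"z": 0,"ax": 0,"ay": 0,"az": 0,"hand": -1},
  ],
)

```text
time_s: 17.98
eef_pos: [580.5, 30.2, 7.0]
ee_rot: [0.164, 0.688, 0.164, -0.688]
force: [1.2, 1.4, 0.2]
grip_width: 0.001
```

carry_out(
  targets=[
    {"x": -0.001,"y": 0,"z": 0,"ax": 0,"ay": 0,"az": 0,"hand": -1},
    {"x": -0.002,"y": 0.001,"z": 0,"ax": 0,"ay": 0,"az": 0,"hand": -1},
    {"x": -0.002,"y": 0.001,"z": 0,"ax": 0,"ay": 0,"az": 0,"hand": -1},
  ],
)

```text
time_s: 18.35
eef_pos: [578.5, 31.0, 6.9]
ee_rot: [-0.164, -0.688, -0.164, 0.688]
force: [0.0, 0.9, -0.6]
grip_width: 0.002
```

carry_out(
  targets=[
    {"x": -0.001,"y": 0,"z": 0,"ax": 0,"ay": 0,"az": 0,"hand": -1},
    {"x": -0.002,"y": 0.001,"z": 0,"ax": 0,"ay": 0,"az": 0,"hand": -1},
    {"x": -0.002,"y": 0.001,"z": 0,"ax": 0,"ay": 0,"az": 0,"hand": -1},
  ],
)

```text
time_s: 18.73
eef_pos: [576.5, 32.0, 6.9]
ee_rot: [-0.164, -0.688, -0.164, 0.688]
force: [0.8, -0.7, -0.1]
grip_width: -0.001
```

carry_out(
  targets=[
    {"x": -0.001,"y": 0,"z": 0,"ax": 0,"ay": 0,"az": 0,"hand": -1},
    {"x": -0.002,"y": 0.001,"z": 0,"ax": 0,"ay": 0,"az": 0,"hand": -1},
    {"x": -0.002,"y": 0.001,"z": 0,"ax": 0,"ay": 0,"az": 0,"hand": -1},
  ],
)

```text
time_s: 19.1
eef_pos: [574.6, 33.0, 7.0]
ee_rot: [0.164, 0.688, 0.164, -0.688]
force: [0.7, 0.4, -1.0]
grip_width: 0.0
```

carry_out(
  targets=[
    {"x": -0.001,"y": 0,"z": 0,"ax": 0,"ay": 0,"az": 0,"hand": -1},
    {"x": -0.001,"y": 0,"z": 0,"ax": 0,"ay": 0,"az": 0,"hand": -1},
  ],
)

```text
time_s: 19.35
eef_pos: [574.2, 33.0, 7.1]
ee_rot: [0.164, 0.688, 0.163, -0.687]
force: [5.1, 0.9, -0.6]
grip_width: 0.002
```

The force rises to 5 N, so the stop is reached. I back off along +x, lift and clear the view.

carry_out(
  targets=[
    {"x": 0.005,"y": 0.002,"z": 0,"ax": 0,"ay": 0,"az": 0,"hand": -1},
    {"x": 0.015,"y": 0.004,"z": 0.005,"ax": 0,"ay": 0,"az": 0,"hand": -1},
    {"x": 0.02,"y": 0.004,"z": 0.035,"ax": 0,"ay": 0,"az": 0,"hand": -1},
    {"x": 0.02,"y": 0.004,"z": 0.08,"ax": 0,"ay": 0,"az": 0,"hand": -1},
    {"x": 0.02,"y": 0.004,"z": 0.12,"ax": 0,"ay": 0,"az": 0,"hand": -1},
  ],
)

```text
time_s: 19.98
eef_pos: [593.9, 37.1, 128.8]
ee_rot: [0.164, 0.688, 0.164, -0.688]
force: [0.5, 0.3, 0.6]
grip_width: -0.0
```

carry_out(
  targets=[
    {"x": -0.02,"y": 0.04,"z": 0.02,"ax": 0,"ay": 0,"az": 0,"hand": -1},
    {"x": -0.05,"y": 0.08,"z": 0.02,"ax": 0,"ay": 0,"az": 0,"hand": -1},
    {"x": -0.09,"y": 0.12,"z": 0.02,"ax": 0,"ay": 0,"az": 0,"hand": -1},
    {"x": -0.13,"y": 0.16,"z": 0.02,"ax": 0,"ay": 0,"az": 0,"hand": -1},
    {"x": -0.17,"y": 0.2,"z": 0.02,"ax": 0,"ay": 0,"az": 0,"hand": -1},
  ],
)

```text
time_s: 20.6
eef_pos: [422.5, 238.3, 147.4]
ee_rot: [0.163, 0.688, 0.163, -0.688]
force: [-0.0, 1.0, 1.3]
grip_width: -0.002
```

```bash
cat > f.py <<'E'
from h import *
s=ctrl.sense(); print(s["eef_pos"],s["force"])
for n in("top","side"):
    i=viewer.camera_info(n); im=viewer.capture(n); g=cv2.cvtColor(im,6); a0=cv2.cvtColor(cv2.imread(f"pics/{n}0.png"),6)
    p=proj(i,np.array([561.1,23.4,50])); x,y=p.round().astype(int); print(n,"post@0 px",p); print(g[y-14:y+22:2,x-18:x+22:2])
    d=cv2.absdiff(g,a0)
    for nm,c,h in(("jar",(625,-77),40),("plunger",(529,-96),30),("tweezers",(445,-51),4),("card",(569,165),5)):
        q=proj(i,np.array([*c,h])).astype(int); print(nm,"changed px",int((d[q[1]-22:q[1]+22,q[0]-20:q[0]+20]>50).sum()))
E
python3 f.py
```

```text
[422.51364744 238.2619191  147.42723573] [-0.00581478  1.04206126  1.27121094]
top post@0 px [349.93293915 242.58393548]
[[231 230 230 231 230 231 231 231 230 231 231 231 231 231 231 231 231 231
  230 231]
 [231 231 230 230 231 232 235 238 238 234 232 231 231 231 231 230 230 231
  231 230]
 [231 231 231 232 240 190 173 147 166 167 211 236 231 230 230 231 231 230
  231 231]
 [226 215 235 227 129 142 148 122 125 173 165 154 239 231 231 230 231 231
  231 230]
 [231 232 216 185 111 116 124 125 123 124 133 185 150 237 231 231 231 231
  231 231]
 [230 230 230 233 236 222 145 106 127 132 117 107 157 174 232 231 231 230
  231 230]
 [237 231 231 230 230 231 235 239  58  98  80 115  98 137 237 231 230 231
  230 231]
 [147 165 234 239 232 231 231 253  74 104  59 146 117 245 243 231 231 231
  230 231]
 [235 220  96 113 185 240 236 255  57  75  86 118 122 219 241 231 231 231
  231 230]
 [231 214  71 127 123  99 156 211 113  76 166 122 123 244 237 231 231 230
  230 231]
 [231 236 161 126 127 123 127 106  73 119 110 126 122 232 233 231 231 231
  231 230]
 [231 233 212 122 127 123 127 129  61  70  6
[... 1582 characters left out ...]
38 242 242 242
  241 240]
 [240 240 240 238 228 134 109 104  62  58  71 215 104 114 164 235 242 242
  242 242]
 [241 240 240 231 129 104 104 104  65  58  72 187  97 105 112 152 242 242
  242 243]
 [240 240 239 194 106 106 106 120 109 100 128 118 102 105 105 118 230 243
  241 241]
 [240 240 239 193 104 105  89  96 121 144 149  98 105 106 109 141 232 243
  242 239]
 [240 240 240 234 106 107 103  80  76  78  85  95  95 104  92 164 242 242
  243 238]
 [241 239 240 240 227 106 102 104 102  99 101  97  94  79 121 239 243 242
  241 239]
 [240 240 241 240 240 235 193 128 106  96  95  99 133 219 242 243 243 243
  238 240]]
jar changed px 0
plunger changed px 0
tweezers changed px 0
card changed px 25
```

```bash
python3 -c "
from rig import finish_job; print(finish_job())"
```

```text
the job is handed in; nothing more can be done
None
```

The job is done and handed in at about 21 s of the 50 s limit; no verdict is reported.

I pushed the window across the plate with two slightly opened fingertips. It tipped into the recess, and a few more millimetres of nudging dropped it in. Then, with the fingers shut, I pushed the clip's post round its arc until it met the stop at about 5 N, and backed clear.

**What the last checks showed:**
- **Clip:** the post is within about 1–2 mm of its fully closed position in both fixed cameras: (350,243) in the top view and (315,235) in the side view.
- **Window:** before the clip was closed, the disc's image centre was 1.5–2.6 mm from the recess centre, depending on which recess estimate is used. The limit is 4 mm. The last side view shows a symmetric, flush ellipse, so it looks flat. I did not measure the tilt directly.
- **Things around the plate:** jar, plunger, tweezers and card show no change in the top view. In the side view 25 pixels changed near the card, probably the arm or its shadow.

**Disagreement:** the fingertips met the plate about 34 mm above where the reported TCP says they should be (about 29 mm by the side view with the fingers shut). I found this by probing down to a touch of about 30 N on the plate, and set all later heights from it.

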